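Swing the vial tray home and press the recessed zero button

TASK

Swing the blue vial tray of the loading station fully round on its pin until it is home against its stop post; this uncovers the recessed orange zero button. Then, with the tray home, use the green-handled stylus from the rack to push the orange button fully down with its steel tip, keep it down for about a second and let it come up again. Stand the stylus upright back in the rack hole it came from, fully down on its collar, leave the tray home, and leave the glass stoppers and amber jars where they are.

Things in the scene. Friction and masses are not known exactly. Their poses are not given: they have to be found in the camera images.
- station: White loading station, a fixed box 220 mm (x) by 270 mm (y) by 60 mm high; origin at the centre of its underside, its flat top at z = 60 mm, z up. In its frame (mm): tray pin at (60, 100); button well centre at (-50, 70); a dark round stop post, 12 mm thick and 30 mm tall, stands on the top at (103, -25). A flat black display lies at (-78, -75).
- tray (a joint): Heading of the vial tray about its vertical pin, rad: 0 when the tray's free end points to the station's -x; grows anticlockwise seen from above, to 1.571 = home (free end to the station's -y, tray against the stop post, a hard stop). The tray starts at 0.1 to 0.45, lying over the button. It stays where it is left; about 0.06 N m of friction plus 0.06 N m s/rad of damping resist it (around 1 N at the free end).
- tray_pin (a point): The tray's turning axis at mid-height of the tray (15.5 mm above the station's top). Its axes turn with the tray: x along the tray from the pin to the free end, y anticlockwise. The tray is a blue block 160 by 70 by 25 mm, from x = -20 to x = 140 mm and y = -35 to 35 mm, 3 mm above the station's top; its upper face carries fixed white vial caps and the pin's steel head, all ending 40 mm above the station's top.
- tray_corner (a point): Point to push: mid-height on the tray's long side face that trails when it swings home, 120 mm from the pin along the tray (20 mm short of the free end). Axes as tray_pin: pushing along +y of these axes swings the tray home.
- well_mouth (a point): Centre of the mouth of the button well in the station's top (60 mm above the table): a round hole 19 mm across with a black ring drawn round it. Hidden under the tray at the start.
- button_top (a point): Centre of the orange button's top face, 15.6 mm across, 8 mm below the well's mouth when up; it goes straight down.
- button (a joint): Travel of the button, m: 0 up, 0.004 fully down (hard stop). Spring: about 2 N to start it, 5 N fully down; it comes up by itself.
- rack: White rack, fixed, 230 mm (x) by 70 mm (y), top face 75 mm above the table; origin at the centre of its underside. Three holes 16 mm across, right through its 12 mm top plate, at x = -75, 0 and 75 mm, y = 0. Stylus and stoppers stand in the holes, in any order.
- stylus_grip (a point): Middle of the stylus's green round handle (16 mm across, 62 mm long, upright). The stylus, in mm from this point along its own z (up): handle from -31 to +31; black collar 28 mm across from -36 to -31, which rests on the rack's top, so that this point is 36 mm above it; steel shaft 7 mm across from -36 to its flat tip at -86. About 45 g.
- stylus_tip (a point): Flat steel tip of the stylus, 50 mm below the underside of its collar.
- stopper0: Glass stopper standing in a rack hole, to be left alone; origin at the underside of its 25 mm flange on the rack's top; it rises 35 mm above the rack's top and is at most 25 mm wide.
- stopper1: A second glass stopper, the same as stopper0.
- jar0: Amber jar with black lid, 64 mm across and 100 mm tall, standing on the table, to be left alone; origin at the centre of its underside.
- jar1: A second amber jar, the same as jar0.

How it is judged:
On the way, in this order (a step that is already met when the one before it is completed fails the run):
1. the tray is swung home against its stop, the button still up (value of joint tray above 1.49 rad and value of joint button below 0.001 m), for 0.2 s.
2. with the tray home, the stylus holds the button down (3.2 of its 4 mm) for 0.6 s (value of joint tray above 1.49 rad and value of joint button above 0.0032 m and contact force between stylus and button above 1.5 N), for 0.6 s.
At the end, for the whole second after the job is handed in: The tray is home (within 0.08 rad of its stop), the button is up again, and the stylus stands at rest and upright (within 0.1 rad) in the hole it came from, its handle within 9 mm of where it was at the start (value of joint tray above 1.49 rad and value of joint button below 0.0008 m and distance of stylus_grip from where it was at the start of the episode below 0.009 m and angle between stylus_grip's own z axis and vertical below 0.1 rad and linear speed of stylus below 0.02 m/s); the robot touches nothing.
It fails at once if a glass stopper moved more than 15 mm or tipped over 0.3 rad (distance of any of stopper0, stopper1 from where it was at the start of the episode above 0.015 m or angle between any of stopper0, stopper1's own z axis and vertical above 0.3 rad).
It fails at once if an amber jar moved more than 20 mm or tipped over 0.3 rad (distance of any of jar0, jar1 from where it was at the start of the episode above 0.02 m or angle between any of jar0, jar1's own z axis and vertical above 0.3 rad).
It fails at once if the button pressed with the fingers instead of the stylus (contact force between the fingers and button above 0.5 N).
It also fails if it takes over 72 s, if anything falls off the work surface, if the arm or the gripper's body presses on something with over 40 N, if the wrist force passes 120 N, or if a joint passes its speed limit or range.

ROBOT

A 6-joint arm with a two-finger parallel gripper is mounted at the origin on the work surface. World frame = base frame: x ahead of the robot, y to its left, z up, the work surface at z = 0. Lengths are in m, angles in rad, forces in N, time in s.
With the tool pointing down it reaches from about 0.3 to 0.875 m from the base axis. Payload 6.4 kg.
Tool frame: the origin (TCP) lies midway between the tips of the shut fingers; the grasp point (between the pads) lies 19 mm behind it; z points along the fingers, y is the line along which they close (so a half turn about z gives the same grasp; the last joint's range is limited). The gripper opens to 85 mm and grips with 20 to 120 N. Pads are 22 mm wide; open, the fingers measure 114 mm over their backs; the gripper's body (76 mm by 85 mm) begins 54 mm behind the grasp point. The pads swing forward as they close: fully open they stand 13 mm farther back than shut.
Start: joints at [-1.349, 0.181, 1.607, -0, 1.354, -0.206], TCP at [0.239, -0.523, 0.231] pointing down, gripper open.
Joint ranges: [-2.99, 2.99], [-0.89, 2.07], [0.3, 2.58], [-1.14, 4.28], [0, 2.63], [-3.12, 3.12]. Speed limits (rad/s): [2.57, 2.57, 3.01, 3.14, 3.14, 3.14].

INTERFACE

Orientations are given as a unit quaternion [w, x, y, z].
In Python, from bench import sensors, vision, ctrl gives the robot as it stands.
- The arm moves only by the tool carry_out, never from a script. Its argument "deltas" is text: rows parted by semicolons, each of 7 numbers parted by spaces: the shift along the tool's x, y, z in mm, then the turn, a rotation vector about the tool's x, y, z in rad, then the closure, from 0 (fully open) to 1 (shut). In form: tx ty tz ax ay az claw; .... A call has 1 to 12 rows; each row is the pose to reach, as a shift and turn from the pose commanded when the call began, along the tool's axes at that moment; what a row does not reach only later rows make up. A row lasts 1/8 s, in which the tool goes at most 62.5 mm and 10.7 degrees, less where a joint would pass 70% of its speed; a pose out of reach is approached as far as the arm can. A call with a gripper value outside its range is refused whole. The fingers move at their own pace and stop on an object; the grip force is fixed at half the most. Time passes only in rows, so rows that repeat a pose let the fingers close. It gives the time, the measured TCP pose, the force, the opening and the grip force at its end, in the units of the state.
- sensors.get_obs(): the state, without advancing time (a new reading comes with each control period).
- vision.camera(name): name is "scene" or "top"; returns the picture (420x560x3 uint8, blue, green, red); there is no depth.
- vision.camera_model(name): a dict with "K" (3x3 intrinsics, pixels), "k1" (the pictures are not rectified: a ray, as slopes to the right and down, at radius r is drawn at 1 + k1 r^2 times it, then the intrinsics apply), "extrinsics" (4x4, takes a point from world to camera coordinates). Camera axes: x right, y down, z forward; pixel columns grow to the right and rows downward; lengths in m; the calibration is good to about 2 mm. A picture is of the moment at which its call begins. camera_model takes no time and is no camera call.
- ctrl.hand_in(): hands the job in; it is judged then, once.
The state is a dict: "time_s": time; "q": joint angles; "dq": joint speeds; "joint_efforts": joint torques, N m; "eef_pos": TCP position; "eef_rot": TCP orientation; "wrist_force": force on the tool from outside, world axes, zero at the start; "torque": the same for the moment, N m; "opening": opening from 0.0 (shut) to 1.0 (fully open); "grasp_force": force on a finger pad.
Only numpy, scipy, OpenCV 4.12 (cv2) and the standard library are available. Lean on these libraries where they do the work, as an engineer would, in place of code of your own. Each camera call takes 0.05 s, during which the arm holds its last target. There are 200 camera calls.

## Working session

There is one attempt and no reset: what is moved stays moved. The work goes in short steps, Python scripts to look and compute and a tool call to move; the robot and the scene stay as the last step left them, time stands still between calls to the robot, and variables do not carry over. Pictures are saved under pics/ and viewed, at most 10 in all, crops included, and the job is handed in when it is done.

Besides the shell and the picture viewer there is one more tool, called after "Emit:" in YAML: its name, and indented under it one key for each argument. carry_out: Moves the arm, as the interface text tells. Its arguments: {"type":"object","properties":{"deltas":{"type":"string"}},"required":["deltas"]}

```bash
mkdir -p pics
cat > h.py <<'E'
import numpy as np, cv2
from bench import sensors, vision, ctrl
def ray(name,uv):
    m=vision.camera_model(name); K=np.array(m["K"]); E=np.array(m["extrinsics"]); k=m["k1"]
    d=np.array([(uv[0]-K[0,2])/K[0,0],(uv[1]-K[1,2])/K[1,1]]); s=d.copy()
    for _ in range(30): s=d/(1+k*(s@s))
    R=E[:3,:3]; o=-R.T@E[:3,3]; return o,R.T@np.array([s[0],s[1],1])
def plane(name,uv,z):
    o,d=ray(name,uv); return o+d*(z-o[2])/d[2]
def proj(name,p):
    m=vision.camera_model(name); K=np.array(m["K"]); E=np.array(m["extrinsics"])
    c=E[:3,:3]@np.array(p)+E[:3,3]; s=c[:2]/c[2]; s=s*(1+m["k1"]*(s@s)); return np.array([K[0,0]*s[0]+K[0,2],K[1,1]*s[1]+K[1,2]])
E
python3 - <<'E'
from h import *
a=vision.camera("scene");b=vision.camera("top")
cv2.imwrite("pics/s0.png",a);cv2.imwrite("pics/t0.png",b)
for n in("scene","top"):
    m=vision.camera_model(n);E=np.array(m["extrinsics"]);print(n,-E[:3,:3].T@E[:3,3],m["K"][0][0],m["k1"])
print(sensors.get_obs())
E
```

```text
scene [1.12054284 0.05746696 0.8834702 ] 436.8230443217321 -0.00769752202388613
top [0.47874628 0.10344409 1.20350908] 471.92816319525775 -0.14813832036978525
{'time_s': 0.1, 'q': array([-1.34932816e+00,  1.81490478e-01,  1.60787100e+00, -1.04035480e-05,
        1.35378358e+00, -2.06288057e-01]), 'dq': array([-0.00018366, -0.00130973, -0.00331603,  0.00019446,  0.00113881,
       -0.0027647 ]), 'joint_efforts': array([ 3.92519396e-04, -4.45875728e+01, -3.52236593e+01, -3.52757143e-04,
        4.15738687e-03, -7.96095861e-06]), 'eef_pos': array([ 0.23843993, -0.52270954,  0.23047878]), 'eef_rot': array([-7.76140685e-04,  9.77214598e-01,  2.12252272e-01, -1.09701067e-05]), 'wrist_force': array([ 0.88640963, -1.35151793,  0.3489885 ]), 'torque': array([ 0.02326171, -0.01838544, -0.01885512]), 'grasp_force': 0.0, 'opening': 1.0010135392312571}
```

View pics/t0.png

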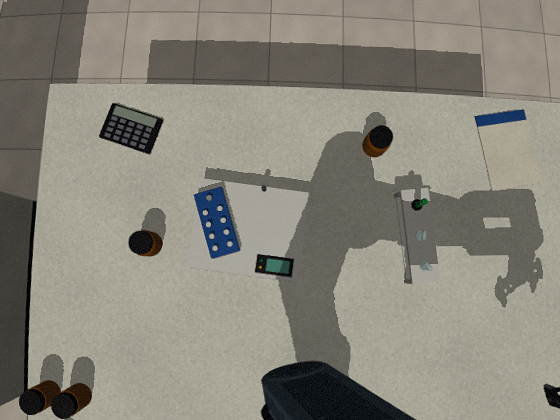

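View pics/s0.png

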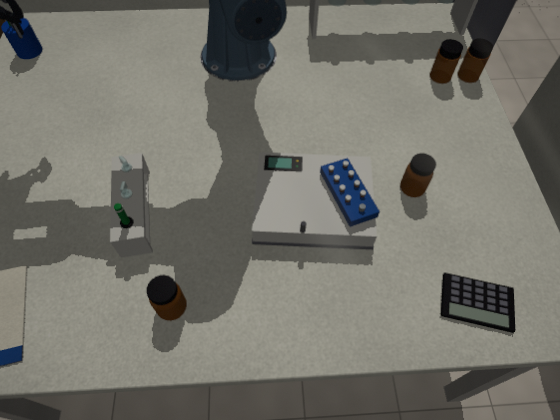

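The top view has x up and y left. The tray is at (217,222), the post at (264,187), the display at (275,265), and the stylus at (417,204) in the rack's far hole. The jars are at (145,243) and (377,140). I'll take enlarged crops of the rack and station for exact pixels.

Run:
```python
from h import *
a=cv2.imread("pics/s0.png");b=cv2.imread("pics/t0.png")
z=lambda i,x,y,w,h:cv2.resize(i[y:y+h,x:x+w],None,fx=4,fy=4,interpolation=cv2.INTER_CUBIC)
# left: top-cam rack (x375 y165), right: scene-cam rack (x90 y145)
cv2.imwrite("pics/z1.png",np.hstack([z(b,375,165,100,130),z(a,90,145,100,130)]))
# top-cam station
cv2.imwrite("pics/z2.png",z(b,125,160,195,130))
def blobs(n,im,m,mn=15):
    k,l,s,c=cv2.connectedComponentsWithStats(m.astype(np.uint8))
    for i in range(1,k):
        if s[i,4]>mn: print(n,s[i].tolist(),c[i].round(1))
for n,im in(("s",a),("t",b)):
    f=im.astype(int);B,G,R=f[...,0],f[...,1],f[...,2]
    print("green");blobs(n,im,(G>R+25)&(G>B+15))
    blue=(B>R+50)&(B>G+25);print("blue");blobs(n,im,blue,100)
```

```text
green
s [114, 203, 8, 8, 45] [117.2 206.5]
s [118, 211, 11, 13, 81] [123.2 217.5]
blue
s [322, 159, 57, 62, 1243] [350.1 191.3]
s [0, 346, 22, 19, 306] [ 10.2 355.1]
green
t [415, 198, 13, 10, 67] [421.2 202.7]
t [267, 260, 15, 8, 59] [273.5 263.3]
blue
t [475, 110, 51, 16, 481] [500.1 117.5]
t [194, 187, 45, 71, 1580] [216.1 222. ]
```

View pics/z1.png

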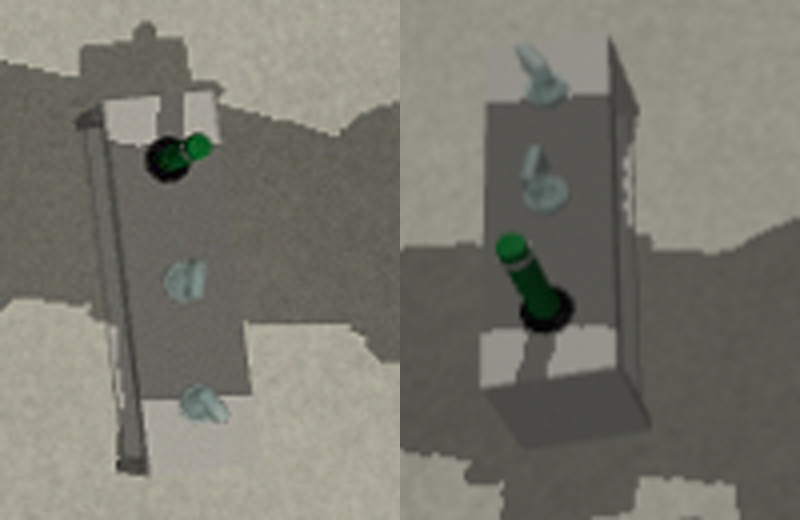

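View pics/z2.png

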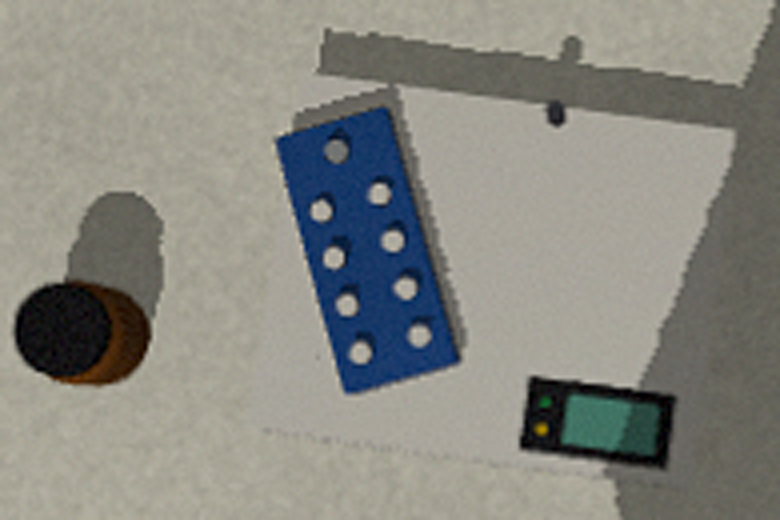

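In the crops, the collar is at top (417,205) and scene (126.4,222). The handle top is at (424.4,201.4) and (117.9,206.5). The stopper flanges are at top (420.6,235.6) and (425,265). The pin head is at (209,197.5), the post top at (263.6,186.7), and the display centre at (274.6,265.6).

Run:
```python
from h import *
mm=lambda v:(np.array(v)*1000).round(1)
P=lambda n,uv,z:plane(n,uv,z)
def tri(u,v):
    o1,d1=ray("top",u);o2,d2=ray("scene",v)
    A=np.stack([d1,-d2],1);s=np.linalg.lstsq(A,o2-o1,rcond=None)[0];p,q=o1+d1*s[0],o2+d2*s[1];return mm((p+q)/2),mm(p-q)
print("collar",mm(P("top",(417,205),.078)),mm(P("scene",(126.4,222),.078)))
print("htop",mm(P("top",(424.4,201.4),.142)),mm(P("scene",(117.9,206.5),.142)),tri((424.4,201.4),(117.9,206.5)))
print("stop",mm(P("top",(420.6,235.6),.079)),mm(P("top",(424.8,265.2),.079)),mm(P("scene",(125.6,193),.079)),mm(P("scene",(126.5,167),.079)))
pin=P("top",(209,197.5),.1);post=P("top",(263.6,186.7),.09);dis=P("top",(274.6,265.6),.061)
w=np.array([pin,post,dis])[:,:2];l=np.array([[.06,.1],[.103,-.025],[-.078,-.075]])
wc,lc=w.mean(0),l.mean(0);H=(l-lc).T@(w-wc);th=np.arctan2(H[0,1]-H[1,0],H[0,0]+H[1,1])
R=np.array([[np.cos(th),-np.sin(th)],[np.sin(th),np.cos(th)]]);t=wc-R@lc
print("station",mm(t),th,"res",mm(w-(l@R.T+t)),"pin",mm(R@l[0]+t))
print("well",mm(R@[-.05,.07]+t))
f=np.array([[361,352],[420,335]]);n=np.array([[336,150]])
e=P("top",(125+390.5/4-.4,160+343.5/4-.4),.1)
h=np.arctan2(*(e-pin)[1::-1]);print("tray dir world",h,"heading",(h-th-np.pi)%(2*np.pi))
for a in ((h),(h+.6),(th+3*np.pi/2)):
    c,s=np.cos(a),np.sin(a);pn=R@l[0]+t;print("push pt",a,mm(pn+[.12*c+.035*s,.12*s-.035*c]),"dir",(-s,c))
for uv in((65+0,330),):print("jar0",mm(P("top",(125+uv[0]/4-.4,160+uv[1]/4-.4),.1)))
print("jar1",mm(P("top",(380,136),.1)))
```

```text
collar [ 628.1 -236.8   78. ] [ 630.2 -236.    78. ]
htop [ 628.5 -235.2  142. ] [ 632.  -234.3  142. ] (array([ 629.1, -236.3,  137.7]), array([ 0. , -0.5,  0.2]))
stop [ 553.2 -245.4   79. ] [ 481.7 -256.    79. ] [ 555.5 -247.1   79. ] [ 482.5 -254.6   79. ]
station [558.1 173.5] -0.09996217326966107 res [[-0.2 -0.5]
 [ 0.8  0.4]
 [-0.6  0.1]] pin [627.8 267. ]
well [515.3 248.1]
tray dir world -2.829108363919189 heading 0.4124464629402649
push pt -2.829108363919189 [502.8 263.4] dir (np.float64(0.30742356509653485), np.float64(-0.9515727778910748))
push pt -2.229108363919189 [526.7 193.5] dir (np.float64(0.7910260240604752), np.float64(-0.6117825015960137))
push pt 4.612426807115028 [581.  151.1] dir (np.float64(0.9950079409378986), np.float64(-0.09979577882116765))
jar0 [516.9 423.2 100. ]
jar1 [ 791.6 -139.6  100. ]
```

Emit:
carry_out:
  deltas: "574 -655 0 0 0 0.428 1;574 -655 0 0 0 0.428 1;574 -655 0 0 0 0.428 1;574 -655 0 0 0 0.428 1;574 -655 0 0 0 0.428 1;574 -655 0 0 0 0.428 1;574 -655 0 0 0 0.428 1;574 -655 0 0 0 0.428 1;574 -655 0 0 0 0.428 1;574 -655 0 0 0 0.428 1;574 -655 0 0 0 0.428 1;574 -655 0 0 0 0.428 1"

```text
time_s: 1.6
eef_pos: [0.4544, 0.1974, 0.2312]
eef_rot: [0.0, 1.0, 0.0, 0.0]
wrist_force: [0.6, -1.2, 1.1]
opening: -0.0
grasp_force: 0.0
```

Emit:
carry_out:
  deltas: "34 -114 0 0 0 0 1;34 -114 0 0 0 0 1;34 -114 0 0 0 0 1;34 -114 100 0 0 0 1;34 -114 100 0 0 0 1;34 -114 100 0 0 0 1"

```text
time_s: 2.35
eef_pos: [0.4854, 0.3072, 0.1278]
eef_rot: [0.002, 1.0, -0.0, -0.004]
wrist_force: [0.1, 0.3, 0.6]
opening: 0.003
grasp_force: 0.0
```

Run:
```python
from h import *
pin=np.array([627.8,267.]);th=-.1;p0=np.array([485.4,307.2])
print(sensors.get_obs()["eef_pos"])
for h in list(np.linspace(.41,1.57,12))+[1.6,1.62]:
    a=th+np.pi+h;c,s=np.cos(a),np.sin(a);p=pin+118*np.array([c,s])-50*np.array([-s,c]);d=p-p0
    print(round(h,2),p.round(),"tx ty",d[0].round(),(-d[1]).round())
```

```text
[0.48542051 0.30724643 0.12780527]
0.41 [500. 279.] tx ty 15.0 29.0
0.52 [500. 265.] tx ty 14.0 42.0
0.62 [501. 252.] tx ty 15.0 56.0
0.73 [503. 238.] tx ty 17.0 69.0
0.83 [507. 225.] tx ty 21.0 82.0
0.94 [512. 213.] tx ty 26.0 94.0
1.04 [518. 201.] tx ty 33.0 106.0
1.15 [526. 190.] tx ty 40.0 117.0
1.25 [534. 179.] tx ty 49.0 128.0
1.36 [544. 170.] tx ty 59.0 137.0
1.46 [555. 162.] tx ty 69.0 145.0
1.57 [566. 155.] tx ty 81.0 153.0
1.6 [570. 153.] tx ty 84.0 154.0
1.62 [572. 152.] tx ty 86.0 156.0
```

Emit:
carry_out:
  deltas: "0 0 58 0 0 0 1;0 0 58 0 0 0 1;0 0 58 0 0 0 1"

```text
time_s: 2.72
eef_pos: [0.4899, 0.3094, 0.076]
eef_rot: [-0.001, 1.0, -0.0, 0.001]
wrist_force: [0.1, 0.7, 1.5]
opening: -0.001
grasp_force: 0.0
```

Emit:
carry_out:
  deltas: "10 31 0 0 0 0 1;10 44 0 0 0 0 1;10 58 0 0 0 0 1;12 71 0 0 0 0 1;16 84 0 0 0 0 1;21 96 0 0 0 0 1;28 108 0 0 0 0 1;35 119 0 0 0 0 1;44 130 0 0 0 0 1;54 139 0 0 0 0 1;64 147 0 0 0 0 1;64 147 0 0 0 0 1"

```text
time_s: 4.22
eef_pos: [0.5534, 0.1613, 0.0734]
eef_rot: [0.0, 1.0, -0.001, 0.0]
wrist_force: [-0.7, 1.2, -0.3]
opening: 0.003
grasp_force: 0.0
```

Emit:
carry_out:
  deltas: "6 4 0 0 0 0 1;12 7 0 0 0 0 1;15 8 0 0 0 0 1;17 9 0 0 0 0 1;17 9 0 0 0 0 1;17 9 0 0 0 0 1;17 9 0 0 0 0 1"

```text
time_s: 5.1
eef_pos: [0.5693, 0.1531, 0.0734]
eef_rot: [0.0, 1.0, -0.0, 0.0]
wrist_force: [1.0, 0.2, -0.0]
opening: 0.001
grasp_force: 0.0
```

Run:
```python
from h import *
b=vision.camera("top")
cv2.imwrite("pics/z3.png",cv2.resize(b[150:290,150:330],None,fx=4,fy=4,interpolation=cv2.INTER_CUBIC))
o=sensors.get_obs();print(o["eef_pos"],o["wrist_force"])
```

```text
[0.56931927 0.15314653 0.07337267] [-0.37220531 -0.13036636  1.04556183]
```

View pics/z3.png

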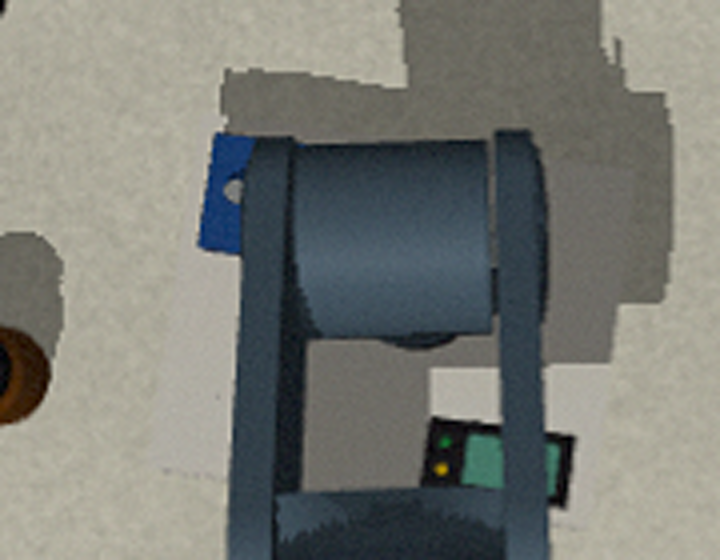

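The arm covers most of the view. The visible tray corner, at crop (225,190), looks almost square to the station. There is no stop force yet, so I'll push on gently.

Emit:
carry_out:
  deltas: "2 0 0 0 0 0 1;4 0 0 0 0 0 1;6 0 0 0 0 0 1;6 0 0 0 0 0 1"

```text
time_s: 5.65
eef_pos: [0.5701, 0.1531, 0.0723]
eef_rot: [0.0, 1.0, 0.0, -0.006]
wrist_force: [-20.2, -0.7, 13.2]
opening: 0.005
grasp_force: 9.2
```

Emit:
carry_out:
  deltas: "6 0 0 0 0 0 1;0 0 0 0 0 0 1;-40 0 0 0 0 0 1;-40 0 0 0 0 0 1;-40 0 -110 0 0 0 1;-40 0 -110 0 0 0 1;-40 100 -110 0 0 0 0;-40 389 -110 0 0 0 0;-40 389 -110 0 0 0 0;-40 389 -110 0 0 0 0;-40 389 -110 0 0 0 0;-40 389 -110 0 0 0 0"

```text
time_s: 7.15
eef_pos: [0.5359, -0.2248, 0.184]
eef_rot: [0.001, 1.0, -0.0, 0.001]
wrist_force: [1.4, 0.7, 0.5]
opening: 1.001
grasp_force: 0.0
```

Run:
```python
from h import *
b=vision.camera("top")
cv2.imwrite("pics/z4.png",cv2.resize(b[150:290,150:330],None,fx=4,fy=4,interpolation=cv2.INTER_CUBIC))
o=sensors.get_obs();print(o["eef_pos"],o["wrist_force"])
```

```text
[ 0.53554747 -0.23273947  0.18435952] [-2.14804994 -5.91803328  0.69706245]
```

View pics/z4.png

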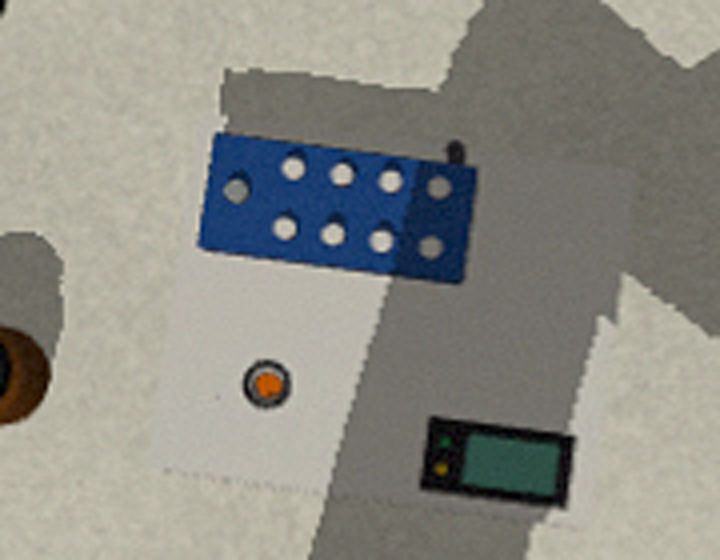

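The tray is home against the post at crop (455,152), and the button is uncovered, with the ring centre at crop (267,385).

Run:
```python
from h import *
print(plane("top",(150+267/4-.4,150+385/4-.4),.06),plane("top",(150+267.5/4-.4,150+384/4-.4),.052))
```

```text
[0.51557289 0.24909214 0.06      ] [0.51644852 0.24983128 0.052     ]
```

Emit:
carry_out:
  deltas: "94 0 0 0 0 0 0;94 0 0 0 0 0 0;94 0 0 0 0 0 0;94 0 0 0 0 0 0"

```text
time_s: 7.7
eef_pos: [0.6289, -0.2218, 0.183]
eef_rot: [-0.0, 1.0, 0.0, -0.0]
wrist_force: [-0.3, 0.8, 0.0]
opening: 0.999
grasp_force: 0.0
```

Emit:
carry_out:
  deltas: "0 14 0 0 0 0 0;0 14 0 0 0 0 0;0 14 50 0 0 0 0;0 14 87 0 0 0 0;0 14 87 0 0 0 0;0 14 87 0 0 0 0"

```text
time_s: 8.45
eef_pos: [0.63, -0.2366, 0.0981]
eef_rot: [0.001, 1.0, -0.0, 0.001]
wrist_force: [0.2, -0.5, 0.1]
opening: 0.999
grasp_force: 0.0
```

Run:
```python
from h import *
o=sensors.get_obs();print(o["eef_pos"],o["wrist_force"])
```

```text
[ 0.62999724 -0.23664067  0.09812527] [ 0.16492931 -0.47703951  0.08895512]
```

Emit:
carry_out:
  deltas: "0 0 0 0 0 0 0.5;0 0 0 0 0 0 0.7;0 0 0 0 0 0 1;0 0 0 0 0 0 1;0 0 0 0 0 0 1;0 0 0 0 0 0 1;0 0 0 0 0 0 1;0 0 0 0 0 0 1"

```text
time_s: 9.45
eef_pos: [0.6295, -0.236, 0.0968]
eef_rot: [0.0, 1.0, -0.0, 0.0]
wrist_force: [-0.3, 0.6, 4.7]
opening: 0.174
grasp_force: 58.4
```

Emit:
carry_out:
  deltas: "0 0 -30 0 0 0 1;0 0 -110 0 0 0 1;0 0 -110 0 0 0 1;-57 -240 -110 0 0 0 1;-57 -240 -110 0 0 0 1;-57 -240 -110 0 0 0 1;-57 -240 -110 0 0 0 1;-114 -485 -110 0 0 0 1;-114 -485 -110 0 0 0 1;-114 -485 -110 0 0 0 1;-114 -485 -110 0 0 0 1;-114 -485 -110 0 0 0 1"

```text
time_s: 10.95
eef_pos: [0.513, 0.2529, 0.205]
eef_rot: [-0.0, 1.0, 0.003, -0.001]
wrist_force: [0.9, -0.4, -0.5]
opening: 0.167
grasp_force: 58.7
```

Emit:
carry_out:
  deltas: "0 0 0 0 0 0 1;0 0 0 0 0 0 1"

```text
time_s: 11.2
eef_pos: [0.5156, 0.2477, 0.2058]
eef_rot: [0.0, 1.0, -0.001, -0.0]
wrist_force: [-0.1, -0.2, -0.5]
opening: 0.169
grasp_force: 58.7
```

Emit:
carry_out:
  deltas: "0 -1 30 0 0 0 1;0 -1 59 0 0 0 1;0 -1 59 0 0 0 1;0 -1 59 0 0 0 1"

```text
time_s: 11.7
eef_pos: [0.5163, 0.2494, 0.1483]
eef_rot: [-0.0, 1.0, -0.001, 0.001]
wrist_force: [1.0, -0.1, -0.3]
opening: 0.173
grasp_force: 58.7
```

Run:
```python
from h import *
b=vision.camera("scene");x,y=proj("scene",[.5155,.249,.075]).round().astype(int);print(x,y,sensors.get_obs()["eef_pos"])
print(proj("scene",[.5155,.249,.06]))
x0,y0=x-45,y-50;print(x0,y0)
cv2.imwrite("pics/z5.png",cv2.resize(b[y0:y0+80,x0:x0+100],None,fx=7,fy=7,interpolation=cv2.INTER_CUBIC))
```

```text
345 171 [0.51659603 0.2496753  0.14881878]
[344.12498402 174.82034654]
300 121
```

View pics/z5.png

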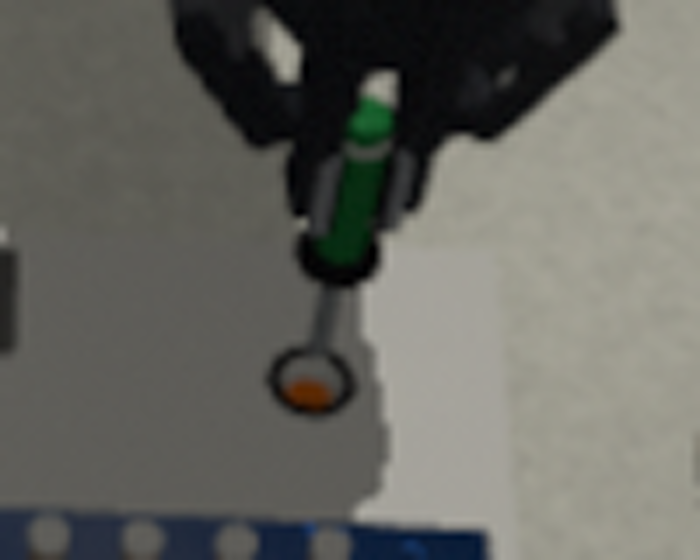

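The tip is at crop (316,345), above the ring centre at crop (312,381), which matches the predicted position. I'll press now.

Emit:
carry_out:
  deltas: "-1 0 12 0 0 0 1;-1 0 20 0 0 0 1;-1 0 24 0 0 0 1;-1 0 27 0 0 0 1;-1 0 29 0 0 0 1;-1 0 31 0 0 0 1;-1 0 31 0 0 0 1"

```text
time_s: 12.62
eef_pos: [0.5152, 0.2503, 0.1192]
eef_rot: [-0.0, 1.0, 0.0, 0.001]
wrist_force: [-6.6, -2.6, 18.0]
opening: 0.17
grasp_force: 60.6
```

Emit:
carry_out:
  deltas: "0 0 0 0 0 0 1;0 0 0 0 0 0 1;0 0 0 0 0 0 1;0 0 0 0 0 0 1;0 0 0 0 0 0 1;0 0 0 0 0 0 1;0 0 0 0 0 0 1;0 0 0 0 0 0 1"

```text
time_s: 13.62
eef_pos: [0.5152, 0.2503, 0.1192]
eef_rot: [-0.0, 1.0, 0.0, 0.001]
wrist_force: [-6.4, -2.2, 18.5]
opening: 0.172
grasp_force: 60.6
```

Emit:
carry_out:
  deltas: "0 0 -12 0 0 0 1;0 0 -30 0 0 0 1;0 0 -88 0 0 0 1;0 0 -88 0 0 0 1;57 240 -88 0 0 0 1;57 240 -88 0 0 0 1;57 240 -88 0 0 0 1;57 240 -88 0 0 0 1;114 485 -88 0 0 0 1;114 485 -88 0 0 0 1;114 485 -88 0 0 0 1;114 485 -88 0 0 0 1"

```text
time_s: 15.12
eef_pos: [0.6279, -0.2353, 0.204]
eef_rot: [-0.0, 1.0, -0.0, -0.0]
wrist_force: [0.6, -0.1, -1.3]
opening: 0.169
grasp_force: 58.7
```

Emit:
carry_out:
  deltas: "0 0 0 0 0 0 1;0 0 0 0 0 0 1;0 0 0 0 0 0 1"

```text
time_s: 15.5
eef_pos: [0.6277, -0.2317, 0.2042]
eef_rot: [-0.0, 1.0, 0.001, -0.0]
wrist_force: [0.0, 0.1, -0.7]
opening: 0.17
grasp_force: 58.8
```

Emit:
carry_out:
  deltas: "2 4 40 0 0 0 1;2 4 44 0 0 0 1;2 4 44 0 0 0 1;2 4 44 0 0 0 1"

```text
time_s: 16.0
eef_pos: [0.6308, -0.2374, 0.1622]
eef_rot: [0.001, 1.0, 0.0, 0.001]
wrist_force: [0.4, -0.2, 0.9]
opening: 0.174
grasp_force: 58.8
```

Run:
```python
from h import *
o=sensors.get_obs();b=vision.camera("scene");print(o["eef_pos"],proj("scene",[.6295,-.236,.075]))
x,y=proj("scene",[.6295,-.236,.085]).round().astype(int);x0,y0=x-45,y-50;print(x0,y0)
cv2.imwrite("pics/z6.png",cv2.resize(b[y0:y0+80,x0:x0+100],None,fx=7,fy=7,interpolation=cv2.INTER_CUBIC))
```

```text
[ 0.63077874 -0.23736372  0.16218484] [126.87024293 222.43936891]
81 170
```

View pics/z6.png

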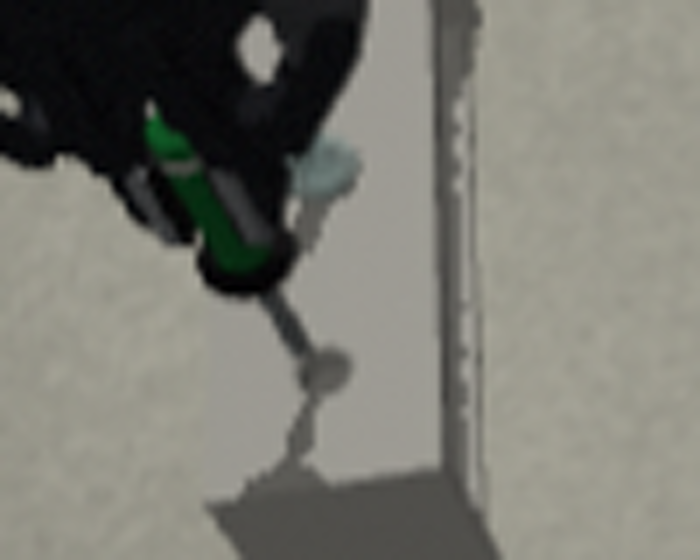

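The hole is at crop (326,370), i.e. pixel (127.4,222.5), and the position I computed for it projects to (126.9,222.4). The tip is just above it, so I'll insert.

Emit:
carry_out:
  deltas: "-1 -1 0 0 0 0 1;-1 -1 10 0 0 0 1;-1 -1 20 0 0 0 1;-1 -1 40 0 0 0 1;-1 -1 55 0 0 0 1;-1 -1 60 0 0 0 1;-1 -1 60 0 0 0 1"

```text
time_s: 16.92
eef_pos: [0.6286, -0.2363, 0.0996]
eef_rot: [-0.0, 1.0, -0.0, -0.0]
wrist_force: [0.2, 0.3, 0.2]
opening: 0.169
grasp_force: 58.8
```

Emit:
carry_out:
  deltas: "0 0 1 0 0 0 1;0 0 2 0 0 0 1;0 0 3 0 0 0 1;0 0 4 0 0 0 1;0 0 4 0 0 0 1"

```text
time_s: 17.55
eef_pos: [0.629, -0.2365, 0.0968]
eef_rot: [0.0, 1.0, -0.0, 0.0]
wrist_force: [-0.5, 0.4, 2.2]
opening: 0.17
grasp_force: 59.2
```

Seated, with the collar in contact. I'll open slowly and lift clear.

Emit:
carry_out:
  deltas: "0 0 0 0 0 0 0.7;0 0 0 0 0 0 0.5;0 0 0 0 0 0 0;0 0 0 0 0 0 0;0 0 0 0 0 0 0;0 0 0 0 0 0 0;0 0 -60 0 0 0 0;0 0 -120 0 0 0 0;0 0 -120 0 0 0 0;-250 0 -120 0 0 0 0;-250 0 -120 0 0 0 0;-250 0 -120 0 0 0 0"

```text
time_s: 19.05
eef_pos: [0.4393, -0.2359, 0.2153]
eef_rot: [-0.0, 1.0, 0.0, -0.0]
wrist_force: [-0.3, -1.2, 1.0]
opening: 0.995
grasp_force: 0.0
```

Emit:
carry_out:
  deltas: "-100 150 0 0 0 0 0;-100 150 0 0 0 0 0;-100 150 0 0 0 0 0;-100 150 0 0 0 0 0;-100 150 0 0 0 0 0"

```text
time_s: 19.68
eef_pos: [0.3412, -0.3858, 0.2156]
eef_rot: [-0.001, 1.0, -0.001, -0.0]
wrist_force: [0.9, 0.7, -1.4]
opening: 1.003
grasp_force: 0.0
```

Run:
```python
from h import *
a=vision.camera("scene");b=vision.camera("top")
z=lambda i,x,y,w,h:cv2.resize(i[y:y+h,x:x+w],None,fx=4,fy=4,interpolation=cv2.INTER_CUBIC)
cv2.imwrite("pics/z7.png",np.hstack([z(a,90,145,80,140),z(b,180,150,110,140)]))
```

```text
(no output)
```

View pics/z7.png

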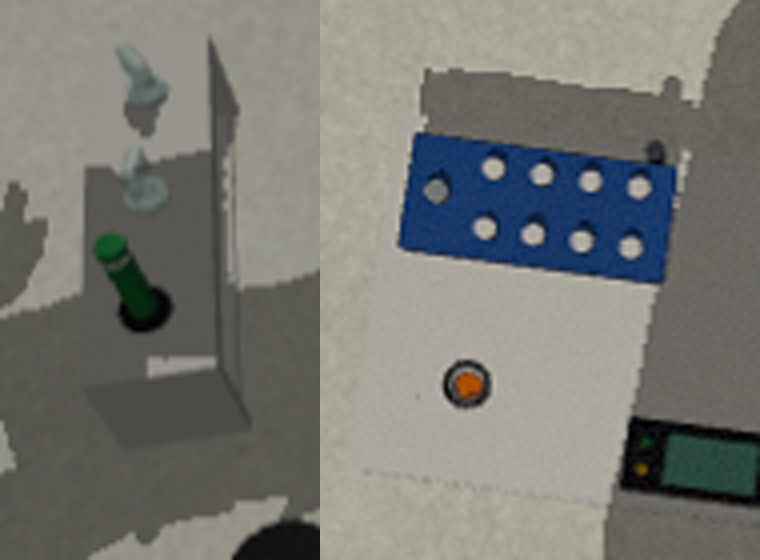

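The stylus stands in its hole, with its collar at crop (145,309), the same place as at the start. The tray is home, the button is up at crop (467,385), and the stoppers haven't moved.

```bash
python3 -c "
from h import *
print(ctrl.hand_in())"
```

```text
the job is handed in; nothing more can be done
None
```

The job is handed in, and the verdict was not shown: the tray is home, the button was held down for about a second and is up again, the stylus stands back in its hole, and the stoppers look unmoved; I did not re-check the jars at the end.

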